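# Open the quick clamp on a gypsum mould

### The arm

A 6-joint arm with a two-finger parallel gripper is mounted at the origin on the work surface. World frame = base frame: x ahead of the robot, y to its left, z up, the work surface at z = 0. Lengths are in m, angles in degrees, forces in N, time in s.
With the tool pointing down it reaches from about 0.375 to 0.9 m from the base axis. Payload 3.1 kg.
Tool frame: the origin (TCP) lies at the very end of the fingers, on their centre line; the grasp point (between the pads) lies 19 mm behind it (bot.hold_point_z is the z of the grasp point in the tool frame, in m); z points along the fingers, y is the line along which they close (so a half turn about z gives the same grasp; the last joint's range is limited). The gripper opens to 87 mm and grips with 3 to 60 N. Pads are 19 mm wide; open, the fingers measure 117 mm over their backs; the gripper's body (75 mm by 190 mm) begins 51 mm behind the grasp point.
Start: joints at [-84.368, 30.224, 82.088, -0, 67.689, -10.227], TCP at [0.171, -0.601, 0.223] pointing down, gripper open.
Joint ranges: [-176.69, 176.69], [-43.24, 126.21], [12.49, 139.97], [-82, 262], [0, 151.66], [-163.58, 163.58]. Speed limits (degrees/s): [159.86, 159.86, 180, 180, 180, 180].

### API

Orientations are given as a 3x3 rotation matrix whose columns are the frame's x, y, z axes.
In Python, from rig import bot, capture, camera_model gives the robot as it stands.
- The arm moves only by the tool apply_moves, never from a script. Its argument "plan" is text: rows parted by semicolons, each of 6 numbers parted by spaces: the shift along the tool's x, y, z in units of 0.05 m (1.0 is 0.05 m), then the turn, a rotation vector about the tool's x, y, z in units of 360 degrees (1.0 is 360 degrees). In form: dx dy dz ax ay az; .... A call has 1 to 10 rows; each row shifts and turns the commanded pose from where the row before left it, along the tool's axes as they then stand; what a row does not reach is not made up. A row lasts 1/12 s, in which the tool goes at most 41.7 mm and 7.16 degrees, less where a joint would pass 70% of its speed; a pose out of reach is approached as far as the arm can. A call with a number of a shift or a turn outside -1 to 1 is refused whole. A call with a gripper value outside its range is refused whole. "gripper" is the gripper command: -1 is shut, 1 is fully open, values between are in proportion, set as the call begins (left out, the last holds). The fingers move at their own pace and stop on an object; the grip force is fixed at half the most. Time passes only in rows, so rows that do not move let the fingers close. It gives the time, the measured TCP pose, the force, the opening and the grip force at its end, in the units of the state.
- bot.read_state(): the state, without advancing time (a new reading comes with each control period).
- capture(name): name is "side" or "top"; returns the picture (480x640x3 uint8, red, green, blue); there is no depth.
- camera_model(name): a dict with "vertical_fov" (degrees; the focal length in pixels is half the picture's height over the tangent of half this angle, whatever the lens; pixels are square), "cx", "cy" (the principal point, pixels), "dist" ([k1, k2, p1, p2, k3] as OpenCV has them; the pictures are not rectified), "position" and "rotation" of the camera in the world. Camera axes: x right, y down, z forward; pixel columns grow to the right and rows downward; lengths in m; the calibration is good to about 2 mm. A picture is of the moment at which its call begins. camera_model takes no time and is no camera call.
- bot.hand_in(): hands the job in; it is judged then, once.
The state is a dict: "time_s": time; "joint_positions": joint angles; "qvel": joint speeds; "tau": joint torques, N m; "position": TCP position; "tcp_rot": TCP orientation; "force": force on the tool from outside, world axes, zero at the start; "moment": the same for the moment, N m; "opening": opening from 0.0 (shut) to 1.0 (fully open); "grasp_force": force on a finger pad.
Only numpy, scipy, OpenCV 4.12 (cv2) and the standard library are available. Lean on these libraries where they do the work, as an engineer would, in place of code of your own. Each camera call takes 0.05 s, during which the arm holds its last target. There are 200 camera calls.

### The job

Open the quick clamp so that the filled mould can be taken out later: press the green release on top of the sliding jaw all the way down and, keeping it pressed, push the jaw back along its bar all the way to the end stop, then let go so that the release springs up. This is fingertip work, nothing needs to be picked up; leave the mould standing in its place in the clamp and do not disturb the other things on the bench.

Things in the scene. Friction and masses are not known exactly. Their poses are not given: they have to be found in the camera images.
- clamp: Blue and grey quick clamp screwed to the bench. Origin: on the bench surface below the bar. Its x axis runs along the steel bar in the OPENING direction (from the fixed blue jaw at x = -180..-160 mm to the grey end stop block at x = 91..111 mm, 62 mm high); y is across the bar, z up. The bar is 30 mm wide, its top 42 mm above the bench. Clamp and bench do not move.
- jaw (a joint): How far the blue sliding jaw stands from its innermost place, in m, growing along clamp +x (opening): 0 is 1 mm from the mould, 0.090 is fully back against the end stop. It starts somewhere between 0 and 0.015. A one-way ratchet (6 mm pitch) keeps it from opening, however hard it is pushed, unless the release is held down (it can be pushed shut); with the release held down it slides with about 3 N of friction, and it stays where it is left.
- release (a joint): How far the green release plate is pressed down, in m: 0 is up (it may start up to 4 mm down, its pawl resting on a ratchet tooth), 0.008 is fully down at its stop. The jaw is surely free beyond 5 mm. A spring pushes it up with about 4.5 N at the start of travel and 7.5 N at the bottom. It rides on the sliding jaw.
- release_top (a point): Centre of the top face of the green release plate, which is 54 mm long along the bar and 50 mm across, 70 mm above the bench when up. It moves with the jaw and goes down as it is pressed. The plate lies in a slot 61 mm long along the bar, open at both sides (y), between two upright blue plates of the sliding jaw: on the clamp -x side the pressing jaw (90 mm wide, top 97 mm above the bench), on the +x side the push plate. Axes as the clamp's.
- push_face (a point): Centre of the upright push plate's face that looks to clamp -x, over the release; pushing on it towards clamp +x moves the jaw back. The plate is 14 mm thick, 70 mm wide, its top 91 mm above the bench; this face lies 30 mm to clamp +x of release_top, and this point 80 mm above the bench. Axes as the clamp's.
- mould: Loose aluminium mould filled with white gypsum, 60 mm along the bar, 140 mm across, 50 mm high, 0.6 to 1.1 kg, standing between the jaws on the clamp's bed (42 mm above the bench). Origin: centre of its underside. To be left alone.
- prism_a: Loose white gypsum prism 40 x 120 x 40 mm lying beside the clamp; origin at the centre of its underside. Leave alone.
- spatula: Loose spatula, 170 mm long, lying on the other side of the clamp; origin at the underside. Leave alone.
- cup: Loose small white cup, 64 mm across, 60 mm high, beside the clamp; origin at the centre of its underside. Leave alone.
- bowl: Loose steel bowl 200 mm across, 80 mm high, at the left side of the bench; origin at the centre of its underside. Leave alone.
- prism_b: Another loose gypsum prism 40 x 120 x 40 mm, on the right of the bench. Leave alone.
- jar: Loose jar with a blue cap, 70 mm across, 100 mm high, on the left of the bench. Leave alone.
- brush: Loose green hand brush, 245 mm long, about 40 mm high, at the right side of the bench. Leave alone.

How it is judged (in metres and radians):
On the way, in this order (a step that is already met when the one before it is completed fails the run):
1. the release is pressed down while the jaw is still near the mould (value of joint release above 0.005 m and value of joint jaw below 0.045 m), for 0.05 s.
2. the jaw is pushed back to its end stop (value of joint jaw above 0.086 m), for 0.1 s.
At the end, for the whole second after the job is handed in: The sliding jaw was pushed to within 4 mm of the end stop and still stands within 7 mm of it, the release is up (under 1 mm), the mould stands upright within 12 mm of where it was, and every bystander is within 30 mm of its place (value of joint jaw above 0.083 m and value of joint release below 0.001 m and distance of mould from where it was at the start of the episode below 0.012 m and angle between mould's own z axis and vertical below 0.08 rad and linear speed of mould below 0.02 m/s and distance of each of prism_a, prism_b, spatula, cup, bowl, jar, brush from where it was at the start of the episode below 0.03 m); the robot touches nothing.
It fails at once if the mould is lifted, tipped or shifted (12 mm, 0.15 rad) (distance of mould from where it was at the start of the episode above 0.012 m or angle between mould's own z axis and vertical above 0.15 rad).
It fails at once if another loose thing on the bench is moved or lifted by more than 30 mm (distance of any of prism_a, prism_b, spatula, cup, bowl, jar, brush from where it was at the start of the episode above 0.03 m).
It also fails if it takes over 32 s, if anything falls off the work surface, if the arm or the gripper's body presses on something with over 40 N, if the wrist force passes 120 N, or if a joint passes its speed limit or range.

## Working session

There is one attempt and no reset: what is moved stays moved. The work goes in short steps, Python scripts to look and compute and a tool call to move; the robot and the scene stay as the last step left them, time stands still between calls to the robot, and variables do not carry over. Pictures are saved under pics/ and viewed, at most 10 in all, crops included, and the job is handed in when it is done.

Besides the shell and the picture viewer there is one more tool, called after "Emit:" as name(argument=value, ...) on one line, values as JSON. apply_moves: Moves the arm, as the interface text tells. Its arguments: {"type":"object","properties":{"plan":{"type":"string"},"gripper":{"type":"number"}},"required":["plan"]}

```bash
mkdir -p pics && python3 - <<'E'
from rig import bot,capture,camera_model
import cv2
for n in("top","side"):
    cv2.imwrite(f"pics/{n}0.png",capture(n)[:,:,::-1]); print(n,camera_model(n))
s=bot.read_state(); print(s["time_s"],s["position"],s["tcp_rot"],s["opening"])
E
```

```text
top {'vertical_fov': 43.580963200056104, 'cx': 309.7451638324738, 'cy': 238.17008877278215, 'dist': array([-0.07747346,  0.        ,  0.        ,  0.        ,  0.        ]), 'position': array([ 0.43960625, -0.06245162,  1.59918175]), 'rotation': array([[-0.02820598, -0.99855414,  0.04576084],
       [-0.99938134,  0.02913233,  0.01970409],
       [-0.02100872, -0.04517675, -0.99875808]])}
side {'vertical_fov': 43.940394313005676, 'cx': 323.5758172015804, 'cy': 239.77487782477826, 'dist': array([-0.07023312,  0.        ,  0.        ,  0.        ,  0.        ]), 'position': array([-0.25484289,  0.82500362,  0.72147301]), 'rotation': array([[-0.75170175, -0.31388525,  0.58001769],
       [-0.65947351,  0.36609564, -0.6565582 ],
       [-0.00625801, -0.87604225, -0.48219375]])}
0.1 [ 0.17074642 -0.60053263  0.22165823] [[ 9.61934457e-01  2.73280172e-01 -2.17371189e-04]
 [ 2.73280052e-01 -9.61932448e-01  1.99462593e-03]
 [ 3.35995319e-04 -1.97810262e-03 -9.99997987e-01]] 1.0014326919928893
```

View pics/top0.png

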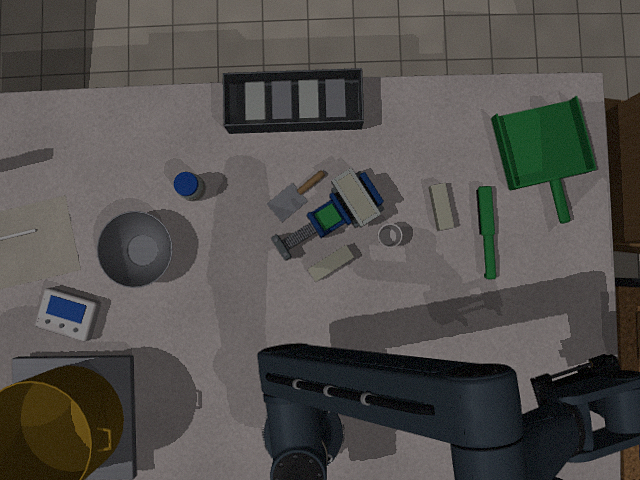

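View pics/side0.png

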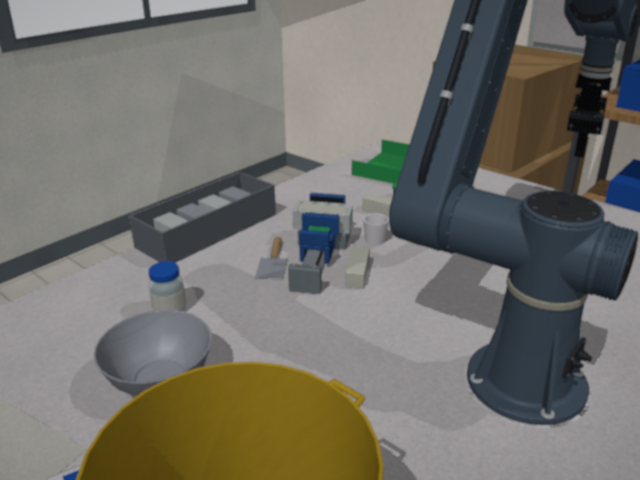

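The top view shows the clamp running from the end stop at (283,246) to the fixed jaw at (372,188), with the green release near (328,216). The cup is at (390,235), prism_a at (331,262) and the spatula at (297,196). I'll enlarge it.

```bash
python3 - <<'E'
import cv2
a=cv2.imread("pics/top0.png")[160:280,260:420]
cv2.imwrite("pics/top0c.png",cv2.resize(a,None,fx=5,fy=5,interpolation=cv2.INTER_CUBIC))
E
```

```text
(no output)
```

View pics/top0c.png

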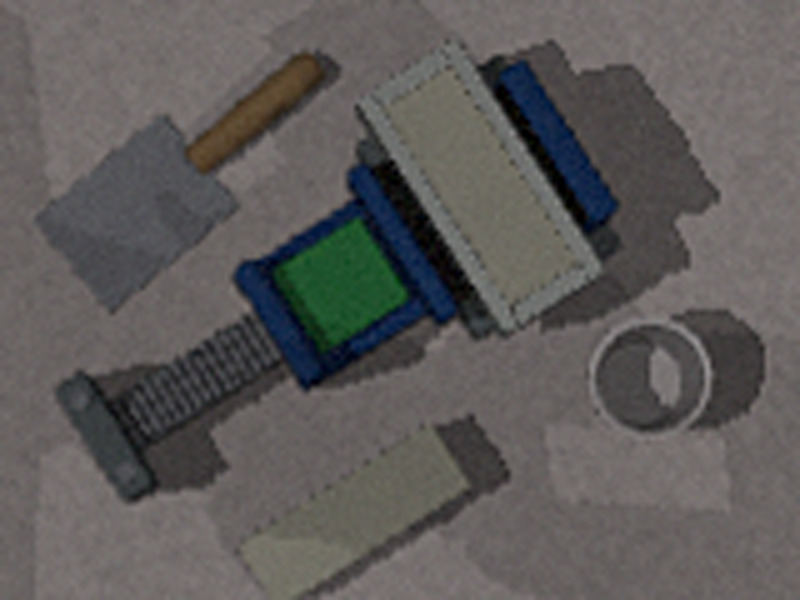

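```bash
cat > h.py <<'E'
import numpy as np,cv2
from rig import bot,capture,camera_model
def ray(name,uv,z):
    m=camera_model(name);f=240/np.tan(np.radians(m["vertical_fov"]/2))
    K=np.array([[f,0,m["cx"]],[0,f,m["cy"]],[0,0,1]])
    p=cv2.undistortPoints(np.array([[uv]],float),K,m["dist"])[0,0]
    d=m["rotation"]@[p[0],p[1],1]; o=m["position"]
    return o+d*(z-o[2])/d[2]
E
python3 - <<'E'
from h import *
P={}
for n,u,v,z in[("stop",105,436,.062),("push",281,323,.091),("press",404,244,.097),("fixed",559,143,.097),("green",342,282,.068),("mould",480,186,.092)]:
    P[n]=ray("top",((u+.5)/5+259.5,(v+.5)/5+159.5),z); print(n,P[n].round(4))
for a,b in(("stop","fixed"),("press","stop"),("push","press")):
    d=P[a]-P[b]; print(a,b,np.hypot(*d[:2]),np.degrees(np.arctan2(d[1],d[0])))
for c in[((258,262),(325,375)),((372,165),(457,310)),((525,62),(617,210))]:
    a,b=[ray("top",((u+.5)/5+259.5,(v+.5)/5+159.5),.095) for u,v in c]; d=a-b; print(np.hypot(*d[:2]),np.degrees(np.arctan2(d[1],d[0])))
E
```

```text
stop [0.4901 0.0432 0.062 ]
push [ 0.5435 -0.0489  0.091 ]
press [ 0.5809 -0.1118  0.097 ]
fixed [ 0.6296 -0.1913  0.097 ]
green [ 0.5651 -0.0805  0.068 ]
mould [ 0.6096 -0.1512  0.092 ]
stop fixed 0.2728558467816791 120.74563570952463
press stop 0.17974185339984944 -59.631070174294344
push press 0.07322050979092581 120.7899449544352
0.06610568397632799 28.941447056902135
0.08465464581914138 28.509124187557205
0.0878961733047093 29.808046248092722
```

Emit:
apply_moves(plan="0.576 -0.443 0 0 0 0;0.576 -0.443 0 0 0 0;0.576 -0.443 0 0 0 0;0.576 -0.443 0 0 0 0;0.576 -0.443 0 0 0 0;0.576 -0.443 0 0 0 0;0.576 -0.443 0 0 0 0;0.576 -0.443 0 0 0 0;0.576 -0.443 0 0 0 0", gripper=-1)

```text
time_s: 0.85
position: [0.3662, -0.3368, 0.2223]
tcp_rot: [[0.962, 0.273, -0.0], [0.273, -0.962, 0.001], [-0.0, -0.001, -1.0]]
force: [0.4, 0.4, -0.2]
opening: 0.401
grasp_force: 0.0
```

Emit:
apply_moves(plan="0.576 -0.443 0 0 0 0;0.576 -0.443 0 0 0 0;0.576 -0.443 0 0 0 0;0.576 -0.443 0 0 0 0;0.576 -0.443 0 0 0 0;0.576 -0.443 0 0 0 0;0.576 -0.443 0 0 0 0;0.576 -0.443 0 0 0 0;0.576 -0.443 0 0 0 0")

```text
time_s: 1.6
position: [0.561, -0.0742, 0.2222]
tcp_rot: [[0.962, 0.274, -0.001], [0.274, -0.962, 0.0], [-0.001, -0.0, -1.0]]
force: [0.5, 0.9, 0.1]
opening: 0.006
grasp_force: 0.0
```

Emit:
apply_moves(plan="0 0 0 0 0 -0.0194;0 0 0 0 0 -0.0194;0 0 0 0 0 -0.0194;0 0 0 0 0 -0.0194;0 0 0 0 0 -0.0194;0 0 0 0 0 -0.0194;0 0 0 0 0 -0.0194;0 0 0 0 0 -0.0194")

```text
time_s: 2.27
position: [0.5601, -0.0758, 0.2221]
tcp_rot: [[0.308, 0.951, -0.001], [0.951, -0.308, 0.0], [0.0, -0.001, -1.0]]
force: [0.3, 0.3, -0.2]
opening: 0.002
grasp_force: 0.0
```

Emit:
apply_moves(plan="0 0 0 0 0 -0.0194;0 0 0 0 0 -0.0194;0 0 0 0 0 -0.0194;0 0 0 0 0 -0.0194;0 0 0 0 0 -0.0194;0 0 0 0 0 -0.0194;0 0 0 0 0 -0.0194;0 0 0 0 0 0;0 0 0 0 0 0")

```text
time_s: 3.02
position: [0.5603, -0.0759, 0.2222]
tcp_rot: [[-0.507, 0.862, -0.001], [0.862, 0.507, 0.0], [0.001, -0.0, -1.0]]
force: [-0.1, -1.0, 0.6]
opening: 0.006
grasp_force: 0.0
```

Emit:
apply_moves(plan="0 0 0.6 0 0 0;0 0 0.6 0 0 0;0 0 0.6 0 0 0;0 0 0.5 0 0 0;0 0 0 0 0 0")

```text
time_s: 3.43
position: [0.5568, -0.0748, 0.1029]
tcp_rot: [[-0.507, 0.862, -0.01], [0.862, 0.507, 0.003], [0.008, -0.007, -1.0]]
force: [0.3, 0.1, 0.4]
opening: 0.007
grasp_force: 0.0
```

```bash
python3 - <<'E'
from h import *
t=capture("top")[160:280,260:420,::-1]; s=capture("side")[170:320,230:400,::-1]
r=lambda a:cv2.resize(a,(400,int(400*a.shape[0]/a.shape[1])),interpolation=cv2.INTER_CUBIC)
a,b=r(t),r(s);h=max(len(a),len(b));c=np.zeros((h,800,3),np.uint8);c[:len(a),:400]=a;c[:len(b),400:]=b
cv2.imwrite("pics/c1.png",c)
E
```

```text
(no output)
```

View pics/c1.png

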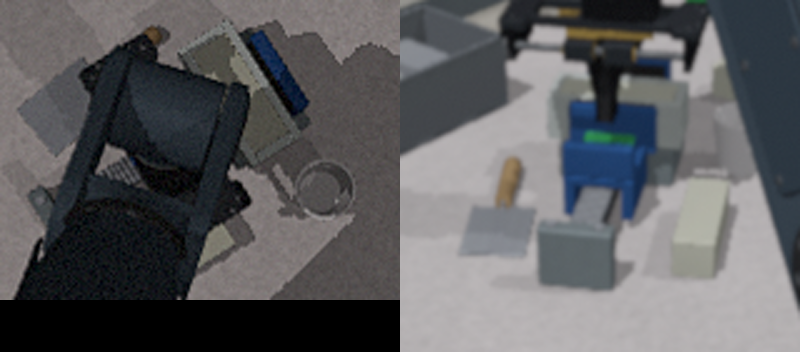

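Emit:
apply_moves(plan="0 0 0.3 0 0 0;0 0 0.26 0 0 0;0 0 0.04 0 0 0;0 0 0 0 0 0")

```text
time_s: 3.87
position: [0.5613, -0.0762, 0.0787]
tcp_rot: [[-0.509, 0.861, 0.001], [0.861, 0.509, -0.0], [-0.001, 0.001, -1.0]]
force: [0.5, -0.6, 0.0]
opening: 0.01
grasp_force: 0.0
```

Emit:
apply_moves(plan="0 0 0.04 0 0 0;0 0 0.04 0 0 0;0 0 0.04 0 0 0;0 0 0 0 0 0")

```text
time_s: 4.2
position: [0.5607, -0.076, 0.0719]
tcp_rot: [[-0.509, 0.861, 0.0], [0.861, 0.509, -0.0], [-0.0, 0.0, -1.0]]
force: [-1.1, -0.6, -0.1]
opening: 0.007
grasp_force: 0.0
```

Emit:
apply_moves(plan="0 0 0.04 0 0 0;0 0 0.04 0 0 0;0 0 0.04 0 0 0;0 0 0 0 0 0")

```text
time_s: 4.53
position: [0.5609, -0.0761, 0.0658]
tcp_rot: [[-0.509, 0.861, 0.001], [0.861, 0.509, -0.0], [-0.001, 0.001, -1.0]]
force: [-0.9, 1.0, 5.9]
opening: 0.007
grasp_force: 2.9
```

Emit:
apply_moves(plan="0 0 0.04 0 0 0;0 0 0.03 0 0 0;0 0 0 0 0 0")

```text
time_s: 4.78
position: [0.5609, -0.0762, 0.0626]
tcp_rot: [[-0.509, 0.861, 0.001], [0.861, 0.509, -0.0], [-0.001, 0.001, -1.0]]
force: [-1.3, 0.2, 6.6]
opening: 0.006
grasp_force: 3.5
```

Emit:
apply_moves(plan="0 0 0.02 0 0 0;0 0 0 0 0 0")

```text
time_s: 4.95
position: [0.561, -0.0761, 0.0623]
tcp_rot: [[-0.509, 0.861, 0.001], [0.861, 0.509, -0.0], [-0.001, 0.001, -1.0]]
force: [-3.1, -0.5, 10.5]
opening: 0.003
grasp_force: 4.9
```

Emit:
apply_moves(plan="0.06 0 0 0 0 0;0.06 0 0 0 0 0;0.06 0 0 0 0 0;0.06 0 0 0 0 0;0.06 0 0 0 0 0;0 0 0 0 0 0")

```text
time_s: 5.45
position: [0.554, -0.0643, 0.0623]
tcp_rot: [[-0.51, 0.86, 0.003], [0.86, 0.51, -0.002], [-0.004, 0.001, -1.0]]
force: [-1.5, -3.0, 8.8]
opening: 0.005
grasp_force: 4.3
```

Emit:
apply_moves(plan="0.1 0 0 0 0 0;0.1 0 0 0 0 0;0.1 0 0 0 0 0;0.1 0 0 0 0 0;0.1 0 0 0 0 0;0.1 0 0 0 0 0;0.1 0 0 0 0 0;0.1 0 0 0 0 0")

```text
time_s: 6.12
position: [0.5343, -0.0303, 0.0624]
tcp_rot: [[-0.51, 0.86, 0.004], [0.86, 0.51, -0.003], [-0.005, 0.002, -1.0]]
force: [-0.9, -5.7, 8.7]
opening: 0.002
grasp_force: 4.4
```

Emit:
apply_moves(plan="0.1 0 0 0 0 0;0.1 0 0 0 0 0;0.1 0 0 0 0 0;0.1 0 0 0 0 0;0.1 0 0 0 0 0;0.1 0 0 0 0 0;0.1 0 0 0 0 0;0 0 0 0 0 0")

```text
time_s: 6.78
position: [0.516, 0.0006, 0.0623]
tcp_rot: [[-0.51, 0.86, 0.004], [0.86, 0.51, -0.002], [-0.004, 0.002, -1.0]]
force: [-0.7, -3.7, 9.6]
opening: 0.005
grasp_force: 4.9
```

Pushing steadily; about 16 mm is left.

Emit:
apply_moves(plan="0.06 0 0 0 0 0;0.06 0 0 0 0 0;0.06 0 0 0 0 0;0.04 0 0 0 0 0;0.04 0 0 0 0 0;0 0 0 0 0 0")

```text
time_s: 7.28
position: [0.5121, 0.0109, 0.0625]
tcp_rot: [[-0.51, 0.86, 0.009], [0.86, 0.51, -0.003], [-0.007, 0.006, -1.0]]
force: [3.5, -4.7, 7.0]
opening: 0.005
grasp_force: 4.3
```

Emit:
apply_moves(plan="0.03 0 0 0 0 0;0.03 0 0 0 0 0;0 0 0 0 0 0")

```text
time_s: 7.53
position: [0.5121, 0.0111, 0.0626]
tcp_rot: [[-0.512, 0.859, 0.012], [0.859, 0.512, -0.007], [-0.012, 0.006, -1.0]]
force: [2.9, -13.0, 5.5]
opening: 0.006
grasp_force: 9.0
```

Emit:
apply_moves(plan="0 0 0.03 0 0 0;0.04 0 0 0 0 0;0.04 0 0 0 0 0;0 0 0 0 0 0")

```text
time_s: 7.87
position: [0.5123, 0.0112, 0.0623]
tcp_rot: [[-0.514, 0.858, 0.016], [0.858, 0.514, -0.012], [-0.019, 0.008, -1.0]]
force: [2.4, -26.8, 11.1]
opening: 0.005
grasp_force: 18.2
```

```bash
python3 - <<'E'
from h import *
t=capture("top")[160:280,240:400,::-1]; s=capture("side")[200:310,260:380,::-1]
r=lambda a:cv2.resize(a,(400,int(400*a.shape[0]/a.shape[1])),interpolation=cv2.INTER_CUBIC)
a,b=r(t),r(s);h=max(len(a),len(b));c=np.zeros((h,800,3),np.uint8);c[:len(a),:400]=a;c[:len(b),400:]=b
cv2.imwrite("pics/c2.png",c)
E
```

```text
(no output)
```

View pics/c2.png

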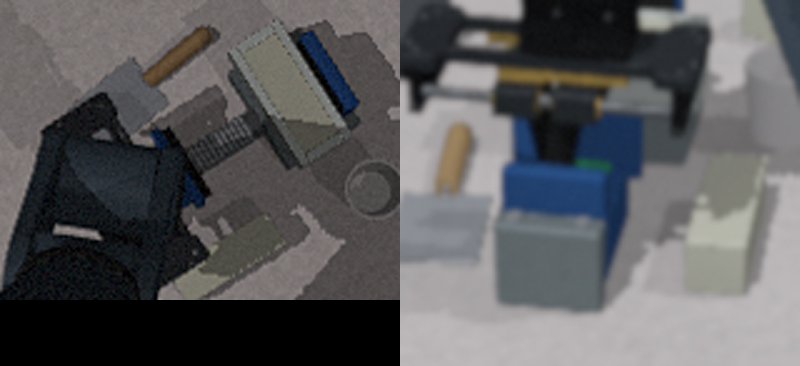

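The side view shows the push plate against the end stop, and the jaw resists further push rigidly. I'll relax the push, then lift straight up.

Emit:
apply_moves(plan="-0.05 0 0 0 0 0;-0.05 0 0 0 0 0;0 0 0 0 0 0;0 0 -0.1 0 0 0;0 0 -0.1 0 0 0;0 0 -0.1 0 0 0;0 0 0 0 0 0")

```text
time_s: 8.55
position: [0.5121, 0.0112, 0.0758]
tcp_rot: [[-0.51, 0.86, 0.011], [0.86, 0.51, -0.005], [-0.01, 0.006, -1.0]]
force: [3.1, -9.3, 4.3]
opening: 0.006
grasp_force: 4.7
```

Emit:
apply_moves(plan="-0.1 0 -0.1 0 0 0;0 0 -0.4 0 0 0;0 0 -0.7 0 0 0;0 0 -0.7 0 0 0;0 0 -0.7 0 0 0;0 0 0 0 0 0;0 0 0 0 0 0")

```text
time_s: 9.13
position: [0.5107, 0.01, 0.2065]
tcp_rot: [[-0.509, 0.861, 0.005], [0.861, 0.509, -0.001], [-0.003, 0.004, -1.0]]
force: [-0.8, -0.5, -0.8]
opening: 0.0
grasp_force: 0.0
```

Free of contact. To uncover the clamp for the top camera, I'll swing the arm to the left (world -y is the jaw side, so I retreat upward and back) and check.

Emit:
apply_moves(plan="0.6 0 -0.3 0 0 0;0.6 0 -0.3 0 0 0;0.6 0 0 0 0 0;0.6 0 0 0 0 0;0.6 0 0 0 0 0;0.6 0 0 0 0 0;0 0 0 0 0 0;0 0 0 0 0 0")

```text
time_s: 9.8
position: [0.4157, 0.1658, 0.233]
tcp_rot: [[-0.512, 0.859, -0.004], [0.859, 0.512, -0.001], [0.002, -0.004, -1.0]]
force: [0.0, -0.5, -0.3]
opening: 0.003
grasp_force: 0.0
```

```bash
python3 - <<'E'
from h import *
t=capture("top")[160:280,240:400,::-1]; s=capture("side")[200:310,260:380,::-1]
r=lambda a:cv2.resize(a,(400,int(400*a.shape[0]/a.shape[1])),interpolation=cv2.INTER_CUBIC)
a,b=r(t),r(s);h=max(len(a),len(b));c=np.zeros((h,800,3),np.uint8);c[:len(a),:400]=a;c[:len(b),400:]=b
cv2.imwrite("pics/c3.png",c)
E
```

```text
(no output)
```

View pics/c3.png

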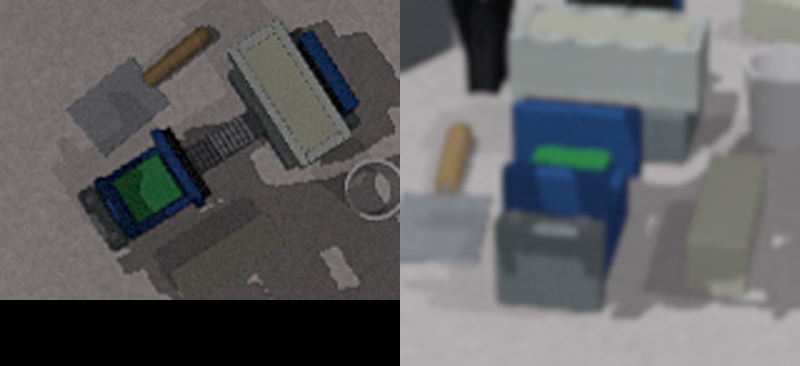

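The top view shows the jaw at (150,190) in the crop, flush against the end stop, with the release up. The mould at (290,95) and the other objects are undisturbed.

```bash
python3 -c "
from rig import bot
print(bot.hand_in())"
```

```text
the job is handed in; nothing more can be done
None
```

I opened the clamp and handed the job in at about 10 s: in the last pictures the jaw is against the end stop, the release is up, and the mould and the things near the clamp look undisturbed; the hand-in gave no verdict.

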